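# Lock a test pin into the bench tester

### The arm

A 6-joint arm with a two-finger parallel gripper is mounted at the origin on the work surface. World frame = base frame: x ahead of the robot, y to its left, z up, the work surface at z = 0. Lengths are in mm, angles in rad, forces in N, time in s.
With the tool pointing down it reaches from about 275 to 750 mm from the base axis. Payload 10.2 kg.
Tool frame: the origin (TCP) lies midway between the tips of the shut fingers; the grasp point (between the pads) lies 19 mm behind it; z points along the fingers, y is the line along which they close (so a half turn about z gives the same grasp; the last joint's range is limited). The gripper opens to 85 mm and grips with 20 to 120 N. Pads are 22 mm wide; open, the fingers measure 114 mm over their backs; the gripper's body (76 mm by 85 mm) begins 54 mm behind the grasp point. The pads swing forward as they close: fully open they stand 13 mm farther back than shut.
Start: joints at [0.958, 0.313, 1.498, -0, 1.331, -0.223], TCP at [199.515, 485.618, 231.294] pointing down, gripper open.
Joint ranges: [-2.94, 2.94], [-0.97, 2.17], [0.19, 2.56], [-1.23, 4.37], [0.02, 3.11], [-2.88, 2.88]. Speed limits (rad/s): [2.39, 2.39, 3.01, 3.14, 3.14, 3.14].

### API

Orientations are given as a unit quaternion [w, x, y, z].
In Python, from rig import ctrl gives the robot as it stands.
- The arm moves only by the tool arm_command, never from a script. Its argument "increments" is a list of rows, each an object with "dr": the turn, a rotation vector about the tool's x, y, z in units of pi/4 rad (1.0 is pi/4 rad), a list of three; "offset": the shift along the tool's x, y, z in units of 120 mm (1.0 is 120 mm), a list of three; "hand": the opening, from -1 (shut) to 1 (fully open). A call has 1 to 8 rows; each row shifts and turns the commanded pose from where the row before left it, along the tool's axes as they then stand; what a row does not reach is not made up. A row lasts 1/10 s, in which the tool goes at most 50 mm and 8.59 degrees, less where a joint would pass 70% of its speed; a pose out of reach is approached as far as the arm can. A call with a number of a shift or a turn outside -1 to 1 is refused whole. A call with a gripper value outside its range is refused whole. The fingers move at their own pace and stop on an object; "grip_force" is the grip in N (left out, the last holds). Time passes only in rows, so rows that do not move let the fingers close. It gives the time, the measured TCP pose, the force, the opening and the grip force at its end, in the units of the state.
- ctrl.sense(): the state, without advancing time (a new reading comes with each control period).
- ctrl.capture(name): name is "scene" or "top" or "wrist"; returns the picture (480x640x3 uint8, red, green, blue); there is no depth.
- ctrl.camera_info(name): a dict with "K" (3x3 intrinsics, pixels), "R" (3x3) and "t" (3): a world point X has camera coordinates R X + t. Camera axes: x right, y down, z forward; pixel columns grow to the right and rows downward; lengths in mm; the calibration is good to about 2 mm. A picture is of the moment at which its call begins: read the wrist's pose just before it. camera_info takes no time and is no camera call; for the wrist camera it gives the pose at the moment of the call.
- ctrl.finish_job(): hands the job in; it is judged then, once.
The state is a dict: "time_s": time; "joints": joint angles; "dq": joint speeds; "tau": joint torques, N m; "eef_pos": TCP position; "ee_rot": TCP orientation; "force": force on the tool from outside, world axes, zero at the start; "wrist_torque": the same for the moment, N m; "grip_width": opening from 0.0 (shut) to 1.0 (fully open); "grip_force": force on a finger pad.
Only numpy, scipy, OpenCV 4.12 (cv2) and the standard library are available. Lean on these libraries where they do the work, as an engineer would, in place of code of your own. Each camera call takes 0.05 s, during which the arm holds its last target. There are 200 camera calls.

### The job

Take the slim-headed test pin out of the wooden rack and push it fully home in the opening of the tester's terminal block. Then lock the terminal: push the tester's knob lever round clockwise (seen from above) until it clicks past its catch and the telltale stays up, stopping at the click rather than forcing the lever on against its stop. The pin stays in the terminal; leave the wide-headed pin in the rack and do not disturb the other things on the bench.

Things in the scene. Friction and masses are not known exactly. Their poses are not given: they have to be found in the camera images.
- pin: Slim-headed test pin, the one to use: plain steel, 75 mm long, shaft 8 mm in diameter with 1 mm foot chamfer, round head 14 mm in diameter over its top 14 mm; 0.03 to 0.06 kg. Origin at the centre of its foot, z up along the pin. Starts loosely upright in one of the rack's holes, head 69 to 83 mm above the table; yaw means nothing.
- pin_tip (a point): Centre of the slim pin's foot (same point as its origin).
- cap_pin: The wide-headed pin, which stays in the rack: same steel, shaft and length, but its round head is 32 mm in diameter. Origin at the centre of its foot.
- rack: Wooden block 50 (x) by 100 (y) by 30 mm high fixed to the table, origin at the centre of its underside, with two blind holes 10 mm in diameter and 22 mm deep at y = -28 and +28 mm; either pin may stand in either hole.
- tester: Grey instrument box, fixed, 200 (x) by 260 (y) by 50 mm high, origin at the centre of its underside, x away from the robot at yaw 0. On its flat top stand the terminal block (right of the middle), the locking knob with lever (left of the middle) and the telltale.
- terminal_mouth (a point): Centre of the round opening at the top of the terminal block: a black block 36 by 36 mm, 30 mm high, on the tester's top, at tester x = 0, y = -75 mm, 80 mm above the table. The hole is 10 mm in diameter with a 1.5 mm chamfer and 24 mm deep, straight down; its z axis points up. With the pin fully home its head tops out 51 mm above this point.
- knob_axis (a point): Where the knob's vertical axis meets the tester's top (tester x = 0, y = 45 mm, 50 mm up). To lock, the lever turns against light friction (0.06 N m), then over some 0.35 rad a spring catch resists, up to about 0.7 N m (12 N at 60 mm from the axis), and gives way: the lever jumps about 15 deg ahead by itself and stays there. Let go too early, it may spring back.
- lever: Locking knob, one turning piece: black hub 48 mm across and a straight steel lever 12 mm wide that ends 80 mm from the axis, 9 to 35 mm above the tester's top. Origin on the axis at the tester's top, x outwards along the lever, z up. Turns only about z; locks clockwise seen from above. At the start it is unlocked, pointing 20 deg to the right to 73 deg to the left of the tester's -x direction.
- lever_end (a point): Outer end of the lever, on its top edge: 80 mm from the axis, 35 mm above the tester's top. The catch gives way after 0.45 to 1.65 rad of turning from the start (lever rests 0.75 to 1.95 rad from it): how far differs each time and cannot be seen beforehand, only felt, or noticed as lever and telltale jump. The lever rests on a rigid stop: over 25 N on it is too much.
- telltale (a joint): How far the telltale has risen, in m: 0 until the catch resists most, 0.003 to 0.006 as it gives way, 0.008 clicked and at rest on the stop.
- telltale_top (a point): Top of the telltale, a steel pin 12 mm in diameter on the axis of the knob, coming up through the middle of the hub: it stands 6 mm above the hub (42 mm above the tester's top) when unlocked and 14 mm above the hub when locked.
- tape: Roll of clear tape lying flat, 88 mm across, 24 mm high; bystander.
- driver: Screwdriver lying to the right of the rack; bystander.
- meter: Black handheld meter lying on its back, 150 by 75 by 34 mm (knob to 45 mm); bystander.
- bowl: Steel bowl 124 mm across, 55 mm high; bystander.
- motor: Small yellow gear motor, 78 by 32 by 30 mm; bystander.
- carton: Small cardboard carton, 120 by 90 by 60 mm; bystander.

How it is judged (in metres and radians):
On the way, in this order (a step that is already met when the one before it is completed fails the run):
1. the slim pin is fully home in the terminal and let go, the lever not yet locked (horizontal distance between pin_tip and terminal_mouth below 0.004 m and z of pin_tip in the frame of terminal_mouth below -0.019 m and angle between pin's own z axis and vertical below 0.15 rad and contact force between the fingers and pin below 0.1 N and value of joint telltale below 0.004 m), for 0.2 s.
2. the lever has clicked past its catch with the pin still in the terminal (horizontal distance between pin_tip and terminal_mouth below 0.004 m and z of pin_tip in the frame of terminal_mouth below -0.019 m and angle between pin's own z axis and vertical below 0.15 rad and value of joint telltale above 0.0065 m), for 0.2 s.
At the end, for the whole second after the job is handed in: The slim pin stands at rest in the terminal opening, its foot at least 19 mm below the mouth, within 4 mm sideways and tilted less than 0.15 rad; the lever has clicked and rests there, the telltale up by more than 6.5 mm (all of step 2 and linear speed of pin below 0.02 m/s and angular speed of lever below 0.1 rad/s); the robot touches nothing.
It fails at once if the lever is pushed with more than 25 N (contact force between any of the arm, the fingers and lever above 25 N).
It fails at once if the wide-headed pin is moved by more than 20 mm (distance of cap_pin from where it was at the start of the episode above 0.02 m).
It fails at once if another thing on the bench is moved by more than 30 mm (distance of any of tape, driver, meter, bowl, motor, carton from where it was at the start of the episode above 0.03 m).
It also fails if it takes over 64 s, if anything falls off the work surface, if the arm or the gripper's body presses on something with over 40 N, if the wrist force passes 120 N, or if a joint passes its speed limit or range.

## Working session

There is one attempt and no reset: what is moved stays moved. The work goes in short steps, Python scripts to look and compute and a tool call to move; the robot and the scene stay as the last step left them, time stands still between calls to the robot, and variables do not carry over. Pictures are saved under pics/ and viewed, at most 10 in all, crops included, and the job is handed in when it is done.

Besides the shell and the picture viewer there is one more tool, called after "Emit:" by a JSON object that holds its "fn" and its "kwargs", one argument or row to a line. arm_command: Moves the arm, as the interface text tells. Shifts and turns lie within -1 to 1; 1 stands for 120 mm of shift or pi/4 rad of turn. Its arguments: {"type":"object","properties":{"increments":{"type":"array"},"grip_force":{"type":"number"}},"required":["increments"]}

```bash
mkdir -p pics; ls; python3 - <<'E'
from rig import ctrl
import cv2,numpy as np
s=ctrl.sense();print({k:np.round(v,3).tolist() for k,v in s.items()})
for n in("scene","top","wrist"):
    im=ctrl.capture(n);cv2.imwrite(f"pics/{n}0.png",im[:,:,::-1])
    c=ctrl.camera_info(n);print(n,np.round(c["K"],1).tolist(),np.round(c["R"],3).tolist(),np.round(c["t"],1).tolist())
E
```

```text
pics
{'time_s': 0.0, 'joints': [0.958, 0.313, 1.498, -0.0, 1.331, -0.223], 'dq': [0.0, 0.0, -0.001, -0.001, 0.002, 0.0], 'tau': [0.0, -41.227, -25.974, -0.0, 0.004, 0.0], 'eef_pos': [199.382, 485.381, 230.732], 'ee_rot': [-0.0, 0.194, 0.981, -0.001], 'force': [0.241, -0.18, 1.029], 'wrist_torque': [-0.013, -0.023, -0.027], 'grip_force': 0.0, 'grip_width': 0.999}
scene [[576.0, 0.0, 316.2], [0.0, 576.0, 240.1], [0.0, 0.0, 1.0]] [[-0.316, 0.949, 0.006], [0.786, 0.265, -0.559], [-0.532, -0.172, -0.829]] [204.1, -386.5, 1723.8]
top [[490.6, 0.0, 321.3], [0.0, 490.6, 246.1], [0.0, 0.0, 1.0]] [[0.029, -0.999, 0.026], [-0.996, -0.031, -0.079], [0.08, -0.024, -0.996]] [-72.9, 568.1, 1266.6]
wrist [[345.4, 0.0, 320.7], [0.0, 345.4, 244.9], [0.0, 0.0, 1.0]] [[0.38, 0.925, -0.001], [0.88, -0.361, 0.31], [0.287, -0.118, -0.951]] [-525.3, -40.1, 379.5]
```

View pics/scene0.png

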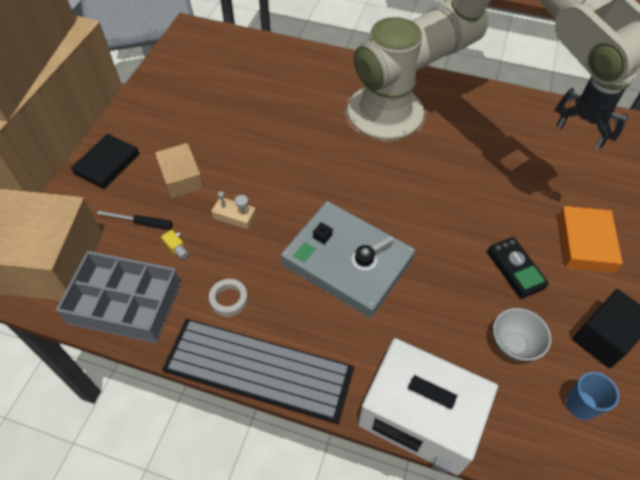

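View pics/top0.png

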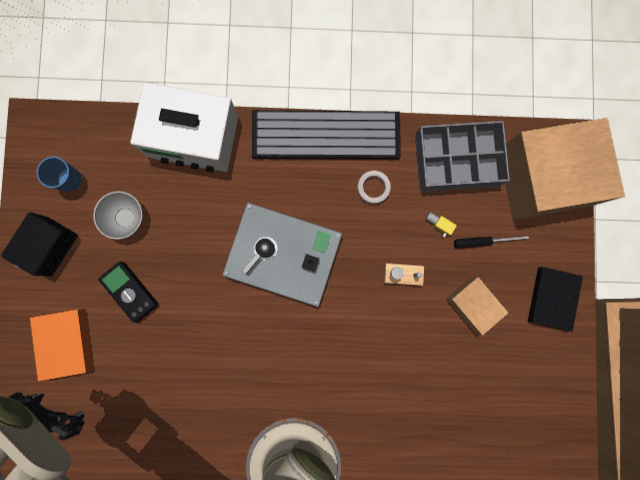

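The scene view shows the tester in the middle, with its terminal block at about (322,232), its knob at (364,257), and the rack at (234,212). In the top view, the slim pin is at about (419,276), the wide pin at (397,274), the terminal at (311,263), and the knob at (264,248) with its lever end at (248,271).

```bash
cat > h.py <<'E'
from rig import ctrl
import cv2,numpy as np
def ray(cam,px,z,ci=None):
    c=ci or ctrl.camera_info(cam);K,R,t=(np.array(c[k]) for k in"KRt")
    o=-R.T@t;d=R.T@np.linalg.solve(K,[px[0],px[1],1]);return o+d*(z-o[2])/d[2]
def proj(cam,X,ci=None):
    c=ci or ctrl.camera_info(cam);p=np.array(c["K"])@(np.array(c["R"])@np.array(X)+np.array(c["t"]));return p[:2]/p[2]
E
python3 - <<'E'
from h import *
im=cv2.imread("pics/top0.png")
for n,p,z in[("slim",(419,276),76),("wide",(397,274),76),("term",(311,263),80),("tell",(264.5,247),92),("lev",(248,271),85)]:print(n,np.round(ray("top",p,z),1))
hsv=cv2.cvtColor(im,cv2.COLOR_BGR2HSV)
m=((hsv[...,1]<60)&(hsv[...,2]>70)).astype(np.uint8)
m[:, :215]=0;m[:,350:]=0;m[:200]=0;m[312:]=0
cs=cv2.findContours(m,0,2)[0];c=max(cs,key=cv2.contourArea);r=cv2.minAreaRect(c);b=cv2.boxPoints(r)
print(r);B=np.array([ray("top",p,50) for p in b]);print(B.round(1),np.linalg.norm(B[1]-B[0]),np.linalg.norm(B[2]-B[1]),B.mean(0))
cv2.imwrite("pics/topc.png",cv2.resize(im[195:315,215:435],None,fx=3.6,fy=3.6,interpolation=2))
E
```

```text
slim [ 497.9 -303.    76. ]
wide [ 501.3 -247.2   76. ]
term [522.2 -29.7  80. ]
tell [557.9  86.9  92. ]
lev [497.4 126.1  85. ]
((282.02349853515625, 253.99989318847656), (101.56292724609375, 78.10591125488281), 18.165956497192383)
[[ 485.4  197.    50. ]
 [ 678.5  143.1   50. ]
 [ 604.3 -108.6   50. ]
 [ 412.1  -51.3   50. ]] 200.52396890670494 262.4198706944984 [545.08297589  45.05570027  50.        ]
```

View pics/topc.png

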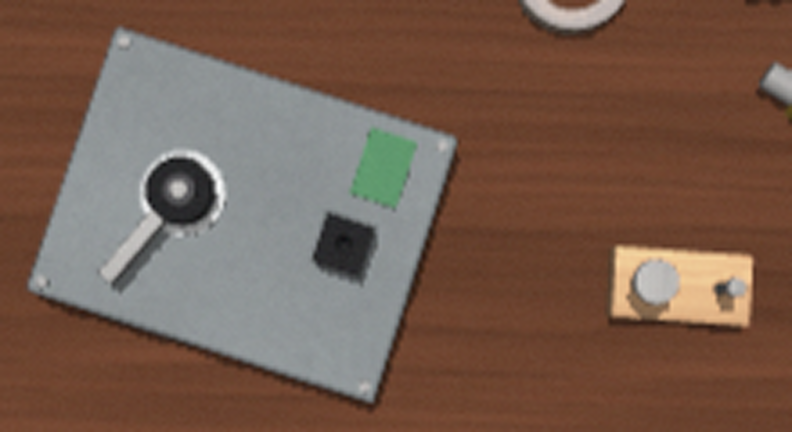

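The box measures 200 x 262 mm, centre (545,45), yaw about -16°. From the crop, the mouth is at about (344,242), the lever end at (108,275), the slim head at (737,287) and the wide head at (655,282). Those points agree with the tester geometry, so I'm heading for the rack.

Emit:
{"fn": "arm_command", "kwargs": {
  "increments": [
    {"dr":[0,0,0],"offset":[-0.28,-0.3,0],"hand":1},
    {"dr":[0,0,0],"offset":[-0.28,-0.3,0],"hand":1},
    {"dr":[0,0,0],"offset":[-0.28,-0.3,0],"hand":1},
    {"dr":[0,0,0],"offset":[-0.28,-0.3,0],"hand":1},
    {"dr":[0,0,0],"offset":[-0.28,-0.3,0],"hand":1},
    {"dr":[0,0,0],"offset":[-0.28,-0.3,0],"hand":1},
    {"dr":[0,0,0],"offset":[-0.28,-0.3,0],"hand":1},
    {"dr":[0,0,0],"offset":[-0.28,-0.3,0],"hand":1}
  ]
}}

```text
time_s: 0.95
eef_pos: [338.8, 115.2, 231.4]
ee_rot: [0.0, 0.194, 0.981, 0.0]
force: [0.4, 0.9, 0.1]
grip_width: 1.002
grip_force: 0.0
```

Emit:
{"fn": "arm_command", "kwargs": {
  "increments": [
    {"dr":[0,0,0],"offset":[-0.28,-0.3,0],"hand":1},
    {"dr":[0,0,0],"offset":[-0.28,-0.3,0],"hand":1},
    {"dr":[0,0,0],"offset":[-0.28,-0.3,0],"hand":1},
    {"dr":[0,0,0],"offset":[-0.28,-0.3,0],"hand":1},
    {"dr":[0,0,0],"offset":[-0.28,-0.3,0],"hand":1},
    {"dr":[0,0,0],"offset":[-0.28,-0.3,0],"hand":1},
    {"dr":[0,0,0],"offset":[-0.28,-0.3,0],"hand":1},
    {"dr":[0,0,0],"offset":[-0.28,-0.3,0],"hand":1}
  ]
}}

```text
time_s: 1.75
eef_pos: [478.2, -253.5, 231.0]
ee_rot: [-0.0, 0.194, 0.981, 0.0]
force: [0.7, -0.0, 0.9]
grip_width: 1.005
grip_force: 0.0
```

Emit:
{"fn": "arm_command", "kwargs": {
  "increments": [
    {"dr":[0,0,0.187],"offset":[0,0,0],"hand":1},
    {"dr":[0,0,0.188],"offset":[0,0,0],"hand":1},
    {"dr":[0,0,0.188],"offset":[0,0,0],"hand":1},
    {"dr":[0,0,0.188],"offset":[0,0,0],"hand":1},
    {"dr":[0,0,0.188],"offset":[0,0,0],"hand":1},
    {"dr":[0,0,0.188],"offset":[0,0,0],"hand":1},
    {"dr":[0,0,0.188],"offset":[0,0,0],"hand":1},
    {"dr":[0,0,0.188],"offset":[0,0,0],"hand":1}
  ]
}}

```text
time_s: 2.55
eef_pos: [477.8, -251.4, 231.0]
ee_rot: [-0.0, 0.709, 0.705, -0.0]
force: [-0.3, 0.2, 0.4]
grip_width: 0.999
grip_force: 0.0
```

```bash
python3 - <<'E'
from h import *
import json
ci=ctrl.camera_info("wrist");json.dump({k:np.array(v).tolist() for k,v in ci.items()},open("w1.json","w"))
im=ctrl.capture("wrist")[:,:,::-1];cv2.imwrite("pics/w1.png",im)
for X in[(498,-303,76),(501,-247,76),(498,-303,30)]:print(proj("wrist",X,ci))
E
```

```text
[342.423928   280.30760037]
[346.70714346 222.1762857 ]
[339.84269837 262.69182755]
```

View pics/w1.png

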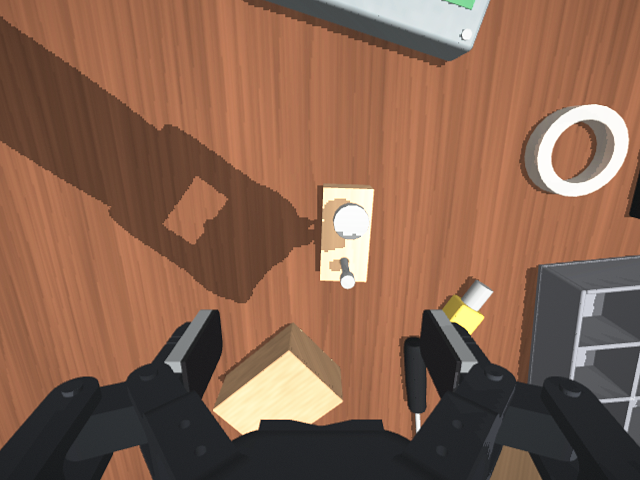

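The wrist view shows the slim head at about (348,282), with its shaft running down to about (342,262). The wide head is at (350,222). I'll triangulate with the top view.

```bash
cat >> h.py <<'E'
def tri(obs):
    A=np.zeros((3,3));b=np.zeros(3)
    for c,p in obs:
        o=ray(None,p,0,c);d=ray(None,p,100,c)-o;d/=np.linalg.norm(d);P=np.eye(3)-np.outer(d,d);A+=P;b+=P@o
    X=np.linalg.solve(A,b);return X,[np.round(proj(None,X,c)-p,1).tolist() for c,p in obs]
E
python3 - <<'E'
from h import *
import json
ci=json.load(open("w1.json"));ct=ctrl.camera_info("top")
def blob(im,x0,x1,y0,y1,lo,smax=40):
    h=cv2.cvtColor(im,cv2.COLOR_BGR2HSV)[y0:y1,x0:x1];m=((h[...,1]<smax)&(h[...,2]>lo)).astype(np.uint8)
    n,l,st,ce=cv2.connectedComponentsWithStats(m);i=1+st[1:,4].argmax();return ce[i]+[x0,y0],st[i]
w=cv2.imread("pics/w1.png");t=cv2.imread("pics/top0.png")
a=blob(w,335,362,270,292,170);b=blob(t,413,424,268,282,120);print(a,b)
print(tri([(ci,a[0]),(ct,b[0])]))
for z in(69,76,83):print(z,ray(0,a[0],z,ci),ray(0,b[0],z,ct))
h=cv2.cvtColor(w,cv2.COLOR_BGR2HSV);m=cv2.inRange(h,(10,40,190),(35,140,255));m[:175]=0;m[295:]=0;m[:,:305]=0;m[:,385:]=0
p=cv2.findNonZero(m);r=cv2.minAreaRect(cv2.convexHull(p));B=cv2.boxPoints(r);print(r)
W=np.array([ray(0,q,30,ci) for q in B]);print(W.round(1),W.mean(0).round(1))
E
```

```text
(array([351.04819277, 278.8875502 ]), array([  6,   0,  21,  19, 249], dtype=int32)) (array([419. , 274.5]), array([ 4,  5,  5,  4, 16], dtype=int32))
(array([ 503.85806999, -302.27620345,   76.05208257]), [[-2.3, 0.7], [-0.3, -0.9]])
69 [ 506.69038912 -304.66609918   69.        ] [ 501.87571109 -304.54815368   69.        ]
76 [ 506.03973147 -301.59800675   76.        ] [ 501.67708489 -302.9703641    76.        ]
83 [ 505.38907381 -298.52991432   83.        ] [ 501.47845868 -301.39257453   83.        ]
((346.01104736328125, 236.2900848388672), (51.13974380493164, 98.54781341552734), 3.012787342071533)
[[ 474.5 -327.8   30. ]
 [ 480.4 -221.5   30. ]
 [ 531.1 -224.4   30. ]
 [ 530.  -331.3   30. ]] [ 504.  -276.2   30. ]
```

Emit:
{"fn": "arm_command", "kwargs": {
  "increments": [
    {"dr":[0,0,0],"offset":[-0.105,0.051,0.25],"hand":1},
    {"dr":[0,0,0],"offset":[-0.105,0.051,0.25],"hand":1},
    {"dr":[0,0,0],"offset":[-0.105,0.051,0.25],"hand":1},
    {"dr":[0,0,0],"offset":[-0.105,0.051,0.25],"hand":1},
    {"dr":[0,0,0],"offset":[0,0,0],"hand":0.3},
    {"dr":[0,0,0],"offset":[0,0,0],"hand":0.3}
  ]
}}

```text
time_s: 3.2
eef_pos: [502.4, -301.7, 111.6]
ee_rot: [-0.0, 0.706, 0.708, 0.0]
force: [1.2, -0.1, -0.0]
grip_width: 0.688
grip_force: 0.0
```

```bash
python3 - <<'E'
from h import *
import json
ci=ctrl.camera_info("wrist");json.dump({k:np.array(v).tolist() for k,v in ci.items()},open("w2.json","w"))
im=ctrl.capture("wrist")[:,:,::-1];cv2.imwrite("pics/w2.png",im)
print(ctrl.sense()["eef_pos"],ctrl.sense()["grip_width"])
for X in[(502,-302,83),(502,-304,30),(502,-302,69)]:print(proj("wrist",X,ci))
E
```

```text
[ 502.70084013 -301.76953347  112.63887535] 0.6570061497571276
[319.75460554 288.37796552]
[319.95802127 258.05792265]
[319.81972946 278.03354726]
```

View pics/w2.png

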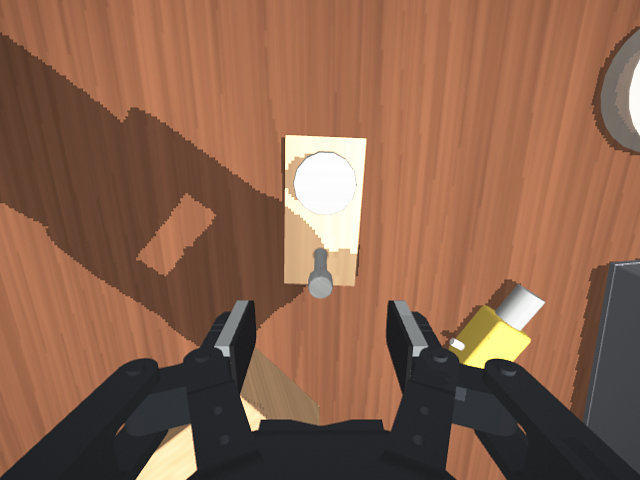

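The slim head is at (320,287) and the prediction was (319.8,288.4), so the tool is aligned. I'll go down and grip.

Emit:
{"fn": "arm_command", "kwargs": {
  "increments": [
    {"dr":[0,0,0],"offset":[0,0,0.15],"hand":0.3},
    {"dr":[0,0,0],"offset":[0,0,0.15],"hand":0.3},
    {"dr":[0,0,0],"offset":[0,0,0.15],"hand":0.3},
    {"dr":[0,0,0],"offset":[0,0,0],"hand":-1},
    {"dr":[0,0,0],"offset":[0,0,0],"hand":-1},
    {"dr":[0,0,0],"offset":[0,0,0],"hand":-1},
    {"dr":[0,0,0],"offset":[0,0,0],"hand":-1},
    {"dr":[0,0,0],"offset":[0,0,0],"hand":-1}
  ],
  "grip_force": 40
}}

```text
time_s: 4.05
eef_pos: [503.1, -302.5, 59.1]
ee_rot: [0.002, 0.707, 0.707, -0.0]
force: [-1.6, 0.6, 7.7]
grip_width: 0.141
grip_force: 39.1
```

Emit:
{"fn": "arm_command", "kwargs": {
  "increments": [
    {"dr":[0,0,0],"offset":[0,0,-0.15],"hand":-1},
    {"dr":[0,0,0],"offset":[0,0,-0.25],"hand":-1},
    {"dr":[0,0,0],"offset":[0,0,-0.3],"hand":-1},
    {"dr":[0,0,0],"offset":[0,0,-0.3],"hand":-1},
    {"dr":[0,0,0],"offset":[0,0,0],"hand":-1}
  ]
}}

```text
time_s: 4.55
eef_pos: [504.0, -303.1, 183.0]
ee_rot: [0.005, 0.707, 0.707, 0.0]
force: [-0.0, 0.1, -0.0]
grip_width: 0.139
grip_force: 39.0
```

Emit:
{"fn": "arm_command", "kwargs": {
  "increments": [
    {"dr":[0,0,0],"offset":[0.3,0.02,0],"hand":-1},
    {"dr":[0,0,0],"offset":[0.35,0.03,0],"hand":-1},
    {"dr":[0,0,0],"offset":[0.4,0.03,0],"hand":-1},
    {"dr":[0,0,0],"offset":[0.4,0.03,0],"hand":-1},
    {"dr":[0,0,0],"offset":[0.4,0.03,0],"hand":-1},
    {"dr":[0,0,0],"offset":[0.3,0.03,0],"hand":-1},
    {"dr":[0,0,0],"offset":[0.13,0.0,0],"hand":-1},
    {"dr":[0,0,0],"offset":[0,0,0],"hand":-1}
  ]
}}

```text
time_s: 5.35
eef_pos: [522.5, -26.8, 177.2]
ee_rot: [-0.0, 0.706, 0.708, -0.0]
force: [-0.8, -1.0, -0.4]
grip_width: 0.143
grip_force: 39.0
```

```bash
python3 - <<'E'
from h import *
import json
C={}
for n in("wrist","scene","top"):
    C[n]={k:np.array(v).tolist() for k,v in ctrl.camera_info(n).items()}
    cv2.imwrite(f"pics/{n}3.png",ctrl.capture(n)[:,:,::-1])
json.dump(C,open("c3.json","w"))
s=ctrl.sense();print(np.round(s["eef_pos"],1),s["ee_rot"],s["force"],s["grip_width"])
p=np.array(s["eef_pos"])
for n in C:
  print(n,[proj(n,X,C[n]).round(0).tolist() for X in[(524,-28.5,80),p+[0,0,26],p+[0,0,-49]]])
w=cv2.imread("pics/wrist3.png");a=w[150:390,190:450]
q=proj("scene",(524,-28,100)).astype(int);sc=cv2.imread("pics/scene3.png")[q[1]-40:q[1]+40,q[0]-40:q[0]+40]
print(q)
cv2.imwrite("pics/m3.png",np.hstack([cv2.resize(a,(433,400)),cv2.resize(sc,(360,400))]))
E
```

```text
[522.7 -29.4 177.2] [ 7.63806560e-05  7.07287640e-01  7.06925857e-01 -1.45897974e-04] [ 1.44772901 -0.49670398 -1.10633987] 0.1435669052903033
wrist [[323.0, 250.0], [321.0, 353.0], [321.0, 277.0]]
scene [[321.0, 229.0], [322.0, 196.0], [321.0, 216.0]]
top [[311.0, 262.0], [311.0, 260.0], [311.0, 262.0]]
[321 223]
```

View pics/m3.png

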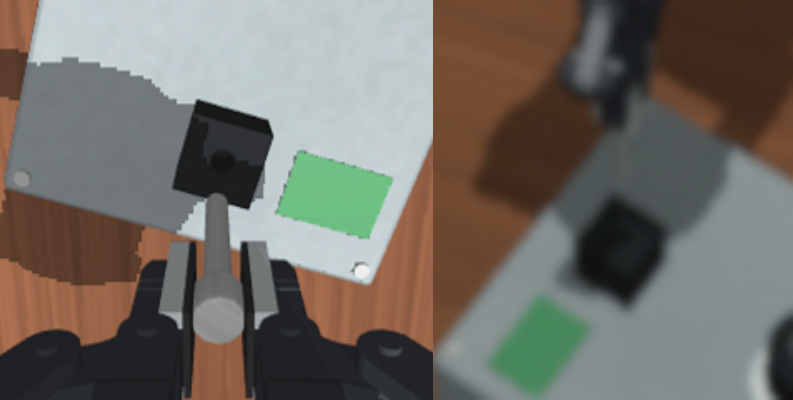

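The wrist crop shows the mouth at (222,160), which is full-frame (323.3,246.1). The pin foot is centred near (320,271) and the head top near (320,342).

```bash
python3 - <<'E'
from h import *
import json
C=json.load(open("c3.json"))["wrist"]
print("mouth",ray(0,(323.3,246.1),80,C))
for d in(0,4):print(ray(0,(319.8,271),126.5+d,C),ray(0,(320.3,342),201.5+d,C))
w=cv2.imread("pics/wrist3.png");g=cv2.cvtColor(w,cv2.COLOR_BGR2GRAY)
print(g[225:280:3,300:346:3])
E
```

```text
mouth [524.55715953 -25.60165598  80.        ]
[522.1151136  -26.06537207 126.5       ] [522.48856468 -25.43950571 201.5       ]
[522.12026271 -24.41962439 130.5       ] [522.4843133  -22.76743263 205.5       ]
[[118  61  30  28  29  48  50  50  50  50  44  30  22  24  27  24]
 [119  28  28  29  30  47  50  49  50  51  49  49  52  49  41  22]
 [122  27  30  30  29  51  50  49  50  50  50  49  50  50  50  50]
 [ 83  30  28  28  43  49  49  49  50  50  50  50  51  50  49  50]
 [ 45  30  28  28  46  49  48  49  48  50  50  50  50  49  49  50]
 [ 24  29  29  29  47  48  47  37  36  41  48  49  50  50  49  49]
 [ 28  29  28  31  48  47  25  30  31  21  37  49  50  50  50  49]
 [ 28  30  30  29  28  42  19  23  21  21  24  39  38  47  51  48]
 [ 29  31  29  30  27  34  19  20  21  22  26  30  30  36  38  37]
 [ 29  31  30  31  29  30  27  21  22  26  26  30  30  29  29  28]
 [ 28  30  29  30  29  30  28  28  29  28  29  30  29  29  30  23]
 [ 31  30  30  31  30  29  29  30  29  28  31  30  27  30  29  77]
 [ 30  30  29  28  29  29  28  29  31  29  29  31  30  30  29 115]
 [ 28  29  29  30  27  30  27  29  29  30  30  29  30  30  22 120]
 [116 119 103  52  24  46 106 106  66  28  29  29  31  29  88 117]
 [116 116 116 111 111  95 104 104 100  29  30  30  29  29 105 202]
 [117 117 170 201 208  97 102 104  99 170 138  19  27  17 204 199]
 [117 118 189 199 209  96 103 104  99 192 202 203 193 187 200 199]
 [118 194 201 199 210  96 102 105 100 190 199 199 199 200 199 199]]
```

Emit:
{"fn": "arm_command", "kwargs": {
  "increments": [
    {"dr":[0,0,0],"offset":[0.02,0.015,0.1],"hand":-1},
    {"dr":[0,0,0],"offset":[0,0,0.1],"hand":-1},
    {"dr":[0,0,0],"offset":[0,0,0.07],"hand":-1},
    {"dr":[0,0,0],"offset":[0,0,0],"hand":-1},
    {"dr":[0,0,0],"offset":[0,0,0],"hand":-1}
  ]
}}

```text
time_s: 6.0
eef_pos: [524.5, -26.0, 144.7]
ee_rot: [-0.0, 0.707, 0.707, -0.0]
force: [0.6, -0.2, -0.2]
grip_width: 0.144
grip_force: 39.0
```

```bash
python3 - <<'E'
from h import *
import json
print(np.round(ctrl.sense()["eef_pos"],1))
C={k:np.array(v).tolist() for k,v in ctrl.camera_info("wrist").items()}
w=ctrl.capture("wrist")[:,:,::-1];cv2.imwrite("pics/w4.png",w)
json.dump(C,open("c4.json","w"))
print(np.round(ctrl.sense()["eef_pos"],1))
for X in[(524.5,-26,80)]:print(proj(0,X,C))
cv2.imwrite("pics/w4c.png",cv2.resize(w[200:350,240:400],(800,750)[0:2] if 0 else (640,600),interpolation=2))
E
```

```text
[524.5 -26.  144.7]
[524.6 -26.  145.1]
[320.52649129 263.76116094]
```

View pics/w4c.png

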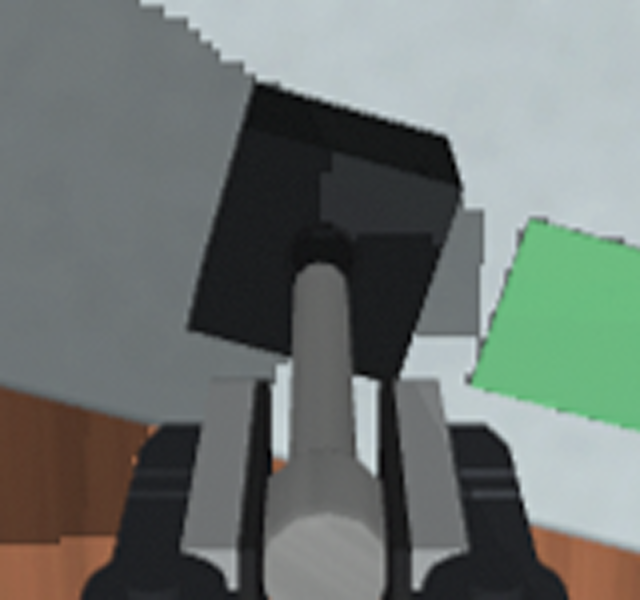

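The mouth is at full-frame (320.5,263.9) and matches the prediction exactly. The foot is at about (320.5,271.7), where an aligned pin should appear at 272. I'll go down gently.

Emit:
{"fn": "arm_command", "kwargs": {
  "increments": [
    {"dr":[0,0,0],"offset":[0,0,0.05],"hand":-1},
    {"dr":[0,0,0],"offset":[0,0,0.05],"hand":-1},
    {"dr":[0,0,0],"offset":[0,0,0.05],"hand":-1},
    {"dr":[0,0,0],"offset":[0,0,0.05],"hand":-1},
    {"dr":[0,0,0],"offset":[0,0,0],"hand":-1}
  ]
}}

```text
time_s: 6.55
eef_pos: [524.1, -25.8, 120.0]
ee_rot: [-0.001, 0.707, 0.707, -0.0]
force: [0.3, 0.2, -0.6]
grip_width: 0.145
grip_force: 39.1
```

Emit:
{"fn": "arm_command", "kwargs": {
  "increments": [
    {"dr":[0,0,0],"offset":[0,0,0.04],"hand":-1},
    {"dr":[0,0,0],"offset":[0,0,0.03],"hand":-1},
    {"dr":[0,0,0],"offset":[0,0,0.02],"hand":-1},
    {"dr":[0,0,0],"offset":[0,0,0.02],"hand":-1},
    {"dr":[0,0,0],"offset":[0,0,0],"hand":-1}
  ]
}}

```text
time_s: 7.05
eef_pos: [524.5, -25.9, 107.5]
ee_rot: [-0.0, 0.707, 0.707, -0.0]
force: [0.6, -2.1, -0.2]
grip_width: 0.141
grip_force: 39.2
```

Emit:
{"fn": "arm_command", "kwargs": {
  "increments": [
    {"dr":[0,0,0],"offset":[0,0,0.015],"hand":-1},
    {"dr":[0,0,0],"offset":[0,0,0.015],"hand":-1},
    {"dr":[0,0,0],"offset":[0,0,0],"hand":-1}
  ]
}}

```text
time_s: 7.35
eef_pos: [526.1, -26.3, 106.8]
ee_rot: [0.002, 0.707, 0.707, 0.001]
force: [-2.1, 1.0, 18.2]
grip_width: 0.145
grip_force: 40.8
```

The pin has bottomed, with 18 N at TCP z 107 as expected. Now I'll let go and rise.

Emit:
{"fn": "arm_command", "kwargs": {
  "increments": [
    {"dr":[0,0,0],"offset":[0,0,-0.01],"hand":0.2},
    {"dr":[0,0,0],"offset":[0,0,0],"hand":0.2},
    {"dr":[0,0,0],"offset":[0,0,0],"hand":0.2},
    {"dr":[0,0,0],"offset":[0,0,0],"hand":0.2},
    {"dr":[0,0,0],"offset":[0,0,0],"hand":0.2}
  ]
}}

```text
time_s: 7.85
eef_pos: [524.4, -25.8, 105.1]
ee_rot: [-0.0, 0.707, 0.707, -0.0]
force: [-0.1, 0.8, -0.4]
grip_width: 0.601
grip_force: 0.0
```

Emit:
{"fn": "arm_command", "kwargs": {
  "increments": [
    {"dr":[0,0,0],"offset":[0,0,-0.1],"hand":0.2},
    {"dr":[0,0,0],"offset":[0,0,-0.3],"hand":0.2},
    {"dr":[0,0,0],"offset":[0,0,-0.3],"hand":0.2},
    {"dr":[0,0,0],"offset":[0,0,0],"hand":-1},
    {"dr":[0,0,0],"offset":[0,0,0],"hand":-1}
  ]
}}

```text
time_s: 8.35
eef_pos: [524.6, -25.8, 190.2]
ee_rot: [0.001, 0.707, 0.707, 0.0]
force: [-0.8, -0.0, -0.5]
grip_width: 0.264
grip_force: 0.0
```

```bash
python3 - <<'E'
from h import *
import json
C={}
for n in("wrist","top"):
    C[n]={k:np.array(v).tolist() for k,v in ctrl.camera_info(n).items()}
    cv2.imwrite(f"pics/{n}5.png",ctrl.capture(n)[:,:,::-1])
json.dump(C,open("c5.json","w"));print(np.round(ctrl.sense()["eef_pos"],1))
print([proj(0,X,C["wrist"]).round(1).tolist() for X in[(524.5,-26,131),(524.5,-26,80),(557,88,92),(493,128,85)]])
E
```

```text
[524.  -25.7 188.6]
[[320.1, 267.1], [320.1, 242.4], [371.6, 76.1], [268.9, 5.9]]
```

View pics/wrist5.png

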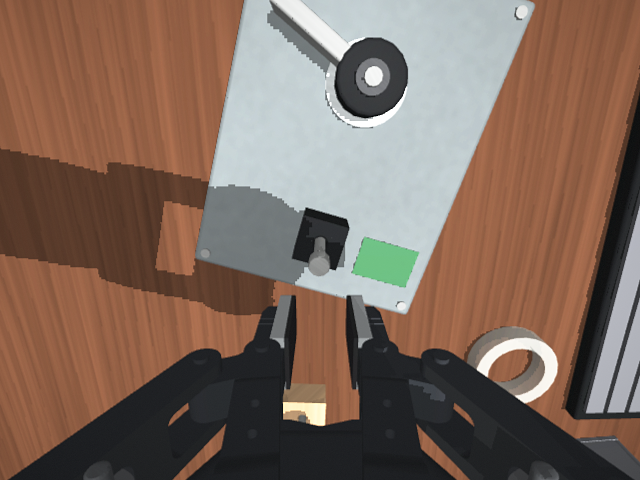

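The pin's head is at (319,267), against (320,267) predicted for fully home. The telltale is at (373,76), giving a knob axis of about (558,88), and the lever points at about 143.5°. Next I'll go to the near side of the lever with the fingers shut and tool y along the push direction.

Emit:
{"fn": "arm_command", "kwargs": {
  "increments": [
    {"dr":[0,0,0],"offset":[0.26,-0.073,0.1],"hand":-1},
    {"dr":[0,0,0],"offset":[0.26,-0.073,0.1],"hand":-1},
    {"dr":[0,0,0],"offset":[0.26,-0.073,0.1],"hand":-1},
    {"dr":[0,0,0],"offset":[0.26,-0.073,0.1],"hand":-1}
  ]
}}

```text
time_s: 8.85
eef_pos: [488.3, 100.0, 139.9]
ee_rot: [-0.001, 0.707, 0.707, -0.001]
force: [1.1, 0.1, -0.7]
grip_width: 0.001
grip_force: 0.0
```

Emit:
{"fn": "arm_command", "kwargs": {
  "increments": [
    {"dr":[0,0,-0.17],"offset":[0,0,0],"hand":-1},
    {"dr":[0,0,-0.17],"offset":[0,0,0],"hand":-1},
    {"dr":[0,0,-0.17],"offset":[0,0,0],"hand":-1},
    {"dr":[0,0,-0.17],"offset":[0,0,0],"hand":-1},
    {"dr":[0,0,-0.17],"offset":[0,0,0],"hand":-1},
    {"dr":[0,0,-0.17],"offset":[0,0,0],"hand":-1},
    {"dr":[0,0,-0.17],"offset":[0,0,0],"hand":-1},
    {"dr":[0,0,0],"offset":[0,0,0],"hand":-1}
  ]
}}

```text
time_s: 9.65
eef_pos: [488.8, 98.9, 140.4]
ee_rot: [-0.001, 0.312, 0.95, -0.0]
force: [-0.5, 0.4, 0.3]
grip_width: -0.0
grip_force: 0.0
```

```bash
python3 - <<'E'
from h import *
import json
C={k:np.array(v).tolist() for k,v in ctrl.camera_info("wrist").items()}
cv2.imwrite("pics/w6.png",ctrl.capture("wrist")[:,:,::-1]);json.dump(C,open("c6.json","w"))
s=ctrl.sense();print(np.round(s["eef_pos"],1),np.round(s["ee_rot"],3),s["grip_width"])
print([proj(0,X,C).round(1).tolist() for X in[(558,88,92),(558-64.3,88+47.6,85)]])
E
```

```text
[488.9  98.9 140.5] [-0.001  0.314  0.949 -0.   ] 0.0009913695010942076
[[369.2, 361.6], [373.9, 241.1]]
```

View pics/w6.png

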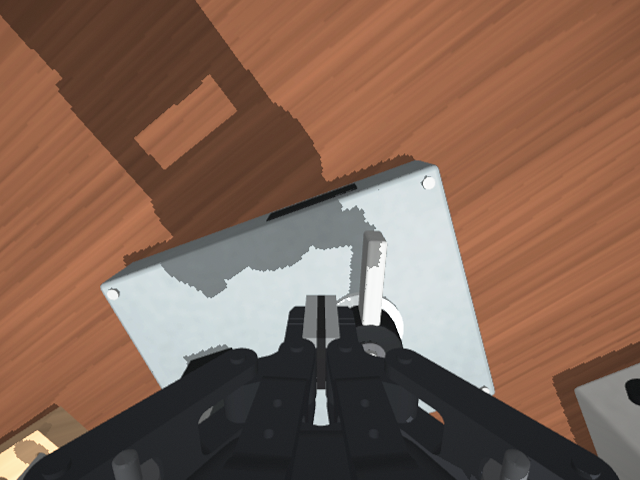

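The shut fingers are at column 321 and the lever runs along columns 370–375, parallel to them, with its end near row 241, all as predicted. I'll go down beside it and approach.

Emit:
{"fn": "arm_command", "kwargs": {
  "increments": [
    {"dr":[0,0,0],"offset":[0,0,0.2],"hand":-1},
    {"dr":[0,0,0],"offset":[0,0,0.2],"hand":-1},
    {"dr":[0,0,0],"offset":[0,0,0.22],"hand":-1},
    {"dr":[0,0,0],"offset":[0,0.02,0],"hand":-1},
    {"dr":[0,0,0],"offset":[0,0.02,0],"hand":-1},
    {"dr":[0,0,0],"offset":[0,0,0],"hand":-1}
  ],
  "grip_force": 60
}}

```text
time_s: 10.3
eef_pos: [493.1, 103.0, 68.1]
ee_rot: [0.001, 0.313, 0.95, 0.0]
force: [-0.2, -0.4, 0.4]
grip_width: -0.001
grip_force: 0.0
```

Emit:
{"fn": "arm_command", "kwargs": {
  "increments": [
    {"dr":[0,0,0],"offset":[0,0.02,0],"hand":-1},
    {"dr":[0,0,0],"offset":[0,0.02,0],"hand":-1},
    {"dr":[0,0,0],"offset":[0,0.02,0],"hand":-1},
    {"dr":[0,0,0],"offset":[0,0,0],"hand":-1}
  ]
}}

```text
time_s: 10.7
eef_pos: [496.7, 108.8, 67.1]
ee_rot: [0.0, 0.312, 0.95, 0.0]
force: [0.1, 0.1, 0.4]
grip_width: -0.001
grip_force: 0.0
```

Emit:
{"fn": "arm_command", "kwargs": {
  "increments": [
    {"dr":[0,0,0.074],"offset":[0.01,0.03,0],"hand":-1},
    {"dr":[0,0,0.074],"offset":[0.01,0.03,0],"hand":-1},
    {"dr":[0,0,0.074],"offset":[0.01,0.03,0],"hand":-1},
    {"dr":[0,0,0],"offset":[0,0,0],"hand":-1}
  ]
}}

```text
time_s: 11.1
eef_pos: [500.7, 119.3, 66.9]
ee_rot: [0.0, 0.394, 0.919, -0.0]
force: [0.4, 0.0, 0.0]
grip_width: 0.004
grip_force: 0.0
```

Emit:
{"fn": "arm_command", "kwargs": {
  "increments": [
    {"dr":[0,0,0.074],"offset":[0.01,0.03,0],"hand":-1},
    {"dr":[0,0,0.074],"offset":[0.01,0.03,0],"hand":-1},
    {"dr":[0,0,0.074],"offset":[0.01,0.03,0],"hand":-1},
    {"dr":[0,0,0],"offset":[0,0,0],"hand":-1}
  ]
}}

```text
time_s: 11.5
eef_pos: [506.6, 129.0, 66.9]
ee_rot: [-0.0, 0.472, 0.882, 0.0]
force: [-0.3, 1.2, 0.3]
grip_width: -0.003
grip_force: 0.0
```

Emit:
{"fn": "arm_command", "kwargs": {
  "increments": [
    {"dr":[0,0,0.074],"offset":[0.01,0.03,0],"hand":-1},
    {"dr":[0,0,0.074],"offset":[0.01,0.03,0],"hand":-1},
    {"dr":[0,0,0],"offset":[0,0,0],"hand":-1}
  ]
}}

```text
time_s: 11.8
eef_pos: [511.4, 134.7, 66.8]
ee_rot: [-0.0, 0.522, 0.853, -0.0]
force: [-0.3, 0.2, 1.0]
grip_width: -0.003
grip_force: 0.0
```

```bash
python3 - <<'E'
from h import *
import json
C={k:np.array(v).tolist() for k,v in ctrl.camera_info("wrist").items()}
w=ctrl.capture("wrist")[:,:,::-1];t=ctrl.capture("top")[:,:,::-1]
cv2.imwrite("pics/w7.png",w);cv2.imwrite("pics/t7.png",t)
s=ctrl.sense();print(np.round(s["eef_pos"],1),np.round(s["ee_rot"],3),np.round(s["force"],1),np.round(s["wrist_torque"],2))
print(proj(0,(558,88,92),C))
cv2.imwrite("pics/m7.png",np.hstack([w[200:400,250:450].repeat(2,0).repeat(2,1),cv2.resize(t[215:295,220:300],(400,400),interpolation=2)]))
E
```

```text
[511.2 134.7  66.9] [-0.     0.522  0.853  0.   ] [-0.2  0.   0.2] [-0.04 -0.02 -0.01]
[364.79203181 466.0090771 ]
```

View pics/m7.png

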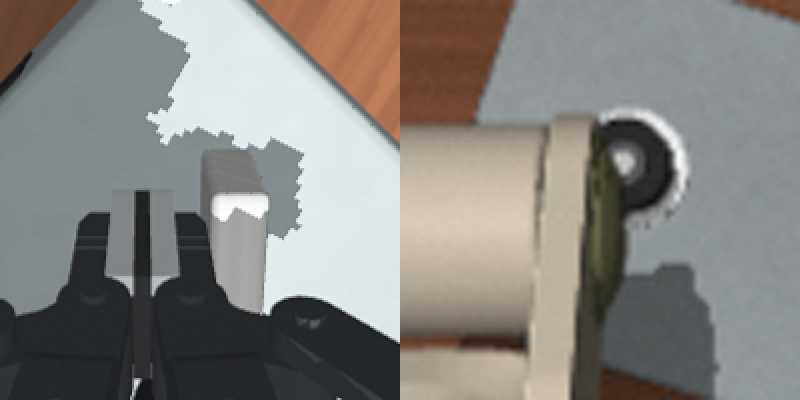

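The lever end is right beside the finger at crop column 210–265. It has turned with the tool, so contact is made and the resistance is only friction so far. I'll continue.

Emit:
{"fn": "arm_command", "kwargs": {
  "increments": [
    {"dr":[0,0,0.074],"offset":[0.01,0.03,0],"hand":-1},
    {"dr":[0,0,0.074],"offset":[0.01,0.03,0],"hand":-1},
    {"dr":[0,0,0],"offset":[0,0,0],"hand":-1}
  ]
}}

```text
time_s: 12.2
eef_pos: [516.9, 140.0, 66.9]
ee_rot: [0.0, 0.571, 0.821, 0.0]
force: [-0.1, -0.1, 0.6]
grip_width: 0.0
grip_force: 0.0
```

Emit:
{"fn": "arm_command", "kwargs": {
  "increments": [
    {"dr":[0,0,0.074],"offset":[0.01,0.03,0],"hand":-1},
    {"dr":[0,0,0.074],"offset":[0.01,0.03,0],"hand":-1},
    {"dr":[0,0,0],"offset":[0,0,0],"hand":-1}
  ]
}}

```text
time_s: 12.5
eef_pos: [522.9, 144.5, 66.8]
ee_rot: [-0.0, 0.617, 0.787, 0.0]
force: [-0.1, -0.4, 0.2]
grip_width: 0.002
grip_force: 0.0
```

Emit:
{"fn": "arm_command", "kwargs": {
  "increments": [
    {"dr":[0,0,0.074],"offset":[0.01,0.03,0],"hand":-1},
    {"dr":[0,0,0.074],"offset":[0.01,0.03,0],"hand":-1},
    {"dr":[0,0,0],"offset":[0,0,0],"hand":-1}
  ]
}}

```text
time_s: 12.8
eef_pos: [529.4, 148.3, 66.9]
ee_rot: [0.0, 0.662, 0.75, 0.0]
force: [-0.4, -0.8, -0.2]
grip_width: -0.003
grip_force: 0.0
```

Emit:
{"fn": "arm_command", "kwargs": {
  "increments": [
    {"dr":[0,0,0.074],"offset":[0.01,0.03,0],"hand":-1},
    {"dr":[0,0,0.074],"offset":[0.01,0.03,0],"hand":-1},
    {"dr":[0,0,0],"offset":[0,0,0],"hand":-1}
  ]
}}

```text
time_s: 13.1
eef_pos: [536.4, 151.4, 66.9]
ee_rot: [0.0, 0.704, 0.71, 0.0]
force: [-0.2, 0.8, 0.6]
grip_width: 0.003
grip_force: 0.0
```

Emit:
{"fn": "arm_command", "kwargs": {
  "increments": [
    {"dr":[0,0,0.074],"offset":[0.01,0.03,0],"hand":-1},
    {"dr":[0,0,0.074],"offset":[0.01,0.03,0],"hand":-1},
    {"dr":[0,0,0],"offset":[0,0,0],"hand":-1}
  ]
}}

```text
time_s: 13.4
eef_pos: [542.7, 153.6, 66.6]
ee_rot: [-0.001, 0.744, 0.668, -0.001]
force: [-3.6, -2.1, 2.1]
grip_width: -0.002
grip_force: 2.0
```

```bash
python3 - <<'E'
from h import *
w=ctrl.capture("wrist")[:,:,::-1];cv2.imwrite("pics/w8.png",w)
for f in("w7","w8"):
    g=cv2.cvtColor(cv2.imread(f"pics/{f}.png"),cv2.COLOR_BGR2GRAY);print(f)
    for r in(270,285,300,315,330):print(r,g[r,330:420:4].tolist())
E
```

```text
w7
270 [231, 200, 139, 139, 137, 137, 138, 138, 138, 204, 232, 234, 233, 234, 133, 233, 232, 232, 232, 232, 232, 232, 231]
285 [139, 139, 138, 138, 139, 124, 113, 122, 119, 118, 119, 121, 126, 139, 138, 138, 139, 139, 233, 232, 232, 230, 230]
300 [132, 132, 137, 137, 139, 107, 95, 227, 243, 241, 243, 244, 241, 241, 138, 138, 139, 131, 233, 231, 231, 231, 229]
315 [131, 131, 62, 40, 39, 38, 92, 156, 167, 163, 165, 167, 163, 154, 138, 138, 205, 212, 232, 231, 232, 231, 231]
330 [131, 131, 136, 39, 38, 39, 38, 161, 167, 163, 166, 167, 163, 139, 232, 231, 231, 232, 233, 231, 231, 231, 230]
w8
270 [222, 222, 222, 184, 175, 127, 127, 132, 222, 229, 226, 224, 224, 224, 224, 222, 221, 221, 221, 222, 221, 220, 218]
285 [229, 224, 131, 132, 131, 96, 119, 124, 126, 125, 125, 127, 225, 224, 224, 223, 223, 222, 223, 221, 220, 219, 218]
300 [127, 127, 135, 135, 135, 94, 120, 217, 222, 225, 229, 229, 232, 138, 131, 130, 131, 129, 128, 123, 222, 223, 222]
315 [127, 127, 59, 37, 38, 37, 166, 247, 249, 156, 159, 159, 152, 118, 130, 131, 130, 130, 128, 221, 222, 226, 225]
330 [126, 127, 132, 38, 37, 36, 36, 159, 159, 159, 160, 159, 156, 120, 131, 131, 131, 131, 130, 222, 221, 220, 222]
```

The lever is still against the finger, and the catch is starting to resist at about 4 N. Smaller steps from here.

Emit:
{"fn": "arm_command", "kwargs": {
  "increments": [
    {"dr":[0,0,0.05],"offset":[0.007,0.02,0],"hand":-1},
    {"dr":[0,0,0.05],"offset":[0.007,0.02,0],"hand":-1},
    {"dr":[0,0,0],"offset":[0,0,0],"hand":-1}
  ]
}}

```text
time_s: 13.75
eef_pos: [547.3, 154.6, 66.5]
ee_rot: [-0.001, 0.77, 0.638, -0.001]
force: [-6.8, -1.2, 1.6]
grip_width: 0.003
grip_force: 3.2
```

Emit:
{"fn": "arm_command", "kwargs": {
  "increments": [
    {"dr":[0,0,0.05],"offset":[0.007,0.02,0],"hand":-1},
    {"dr":[0,0,0.05],"offset":[0.007,0.02,0],"hand":-1},
    {"dr":[0,0,0],"offset":[0,0,0],"hand":-1}
  ]
}}

```text
time_s: 14.05
eef_pos: [552.3, 155.2, 66.4]
ee_rot: [-0.001, 0.794, 0.607, -0.001]
force: [-6.9, -1.8, 1.2]
grip_width: -0.002
grip_force: 3.1
```

Emit:
{"fn": "arm_command", "kwargs": {
  "increments": [
    {"dr":[0,0,0.05],"offset":[0.007,0.02,0],"hand":-1},
    {"dr":[0,0,0.04],"offset":[0.006,0.016,0],"hand":-1},
    {"dr":[0,0,0],"offset":[0,0,0],"hand":-1}
  ]
}}

```text
time_s: 14.35
eef_pos: [557.1, 155.5, 66.5]
ee_rot: [-0.001, 0.815, 0.579, -0.001]
force: [-4.9, -0.9, 1.6]
grip_width: 0.001
grip_force: 2.5
```

Emit:
{"fn": "arm_command", "kwargs": {
  "increments": [
    {"dr":[0,0,0.04],"offset":[0.006,0.016,0],"hand":-1},
    {"dr":[0,0,0.03],"offset":[0.004,0.012,0],"hand":-1},
    {"dr":[0,0,0],"offset":[0,0,0],"hand":-1}
  ]
}}

```text
time_s: 14.65
eef_pos: [561.4, 155.5, 66.7]
ee_rot: [-0.0, 0.831, 0.556, -0.0]
force: [-2.7, -0.9, -0.2]
grip_width: 0.003
grip_force: 1.4
```

```bash
python3 - <<'E'
from h import *
w=ctrl.capture("wrist")[:,:,::-1];cv2.imwrite("pics/w9.png",w);print(np.round(ctrl.sense()["force"],1))
g=cv2.cvtColor(w,cv2.COLOR_BGR2GRAY)
for r in(270,285,300,315,330):print(r,g[r,330:450:4].tolist())
E
```

```text
[-3.7 -2.  -0.6]
270 [221, 222, 222, 220, 221, 227, 213, 221, 166, 220, 219, 216, 215, 217, 219, 220, 219, 217, 218, 216, 216, 215, 215, 215, 214, 215, 214, 215, 214, 212]
285 [125, 220, 225, 130, 131, 94, 121, 127, 129, 128, 126, 129, 220, 218, 217, 218, 219, 218, 218, 218, 216, 215, 215, 215, 215, 215, 212, 213, 212, 211]
300 [124, 123, 129, 130, 129, 95, 109, 209, 213, 222, 228, 227, 231, 133, 129, 126, 169, 124, 177, 216, 219, 216, 214, 214, 215, 215, 215, 214, 214, 215]
315 [124, 124, 56, 36, 38, 36, 157, 243, 245, 245, 222, 243, 245, 154, 128, 129, 128, 129, 128, 129, 186, 219, 215, 214, 214, 215, 214, 214, 214, 211]
330 [124, 124, 129, 38, 36, 37, 35, 154, 156, 154, 157, 156, 154, 112, 129, 128, 127, 126, 129, 128, 119, 217, 216, 215, 214, 214, 214, 213, 213, 213]
```

The lever is still on the finger and the force is falling, so it is past the peak. It needs a little more.

Emit:
{"fn": "arm_command", "kwargs": {
  "increments": [
    {"dr":[0,0,0.035],"offset":[0.005,0.014,0],"hand":-1},
    {"dr":[0,0,0.03],"offset":[0.004,0.012,0],"hand":-1},
    {"dr":[0,0,0],"offset":[0,0,0],"hand":-1}
  ]
}}

```text
time_s: 15.0
eef_pos: [565.9, 155.4, 67.2]
ee_rot: [0.0, 0.846, 0.533, 0.001]
force: [0.1, -0.4, 0.2]
grip_width: -0.001
grip_force: 0.0
```

```bash
python3 - <<'E'
from h import *
w=ctrl.capture("wrist")[:,:,::-1];cv2.imwrite("pics/w10.png",w);print(np.round(ctrl.sense()["force"],1))
g=cv2.cvtColor(w,cv2.COLOR_BGR2GRAY)
for r in(285,300,315,330):print(r,g[r,330:450:4].tolist())
E
```

```text
[-0.7 -0.  -0.5]
285 [216, 221, 221, 219, 219, 219, 219, 217, 218, 217, 217, 164, 127, 127, 129, 95, 113, 132, 129, 132, 129, 131, 215, 215, 211, 213, 212, 214, 214, 214]
300 [124, 144, 129, 126, 129, 128, 128, 128, 129, 128, 130, 130, 129, 128, 95, 95, 95, 97, 106, 141, 134, 133, 130, 130, 216, 214, 215, 215, 215, 212]
315 [124, 123, 57, 36, 39, 37, 125, 130, 128, 129, 130, 131, 130, 94, 96, 96, 97, 190, 242, 245, 243, 244, 245, 244, 215, 215, 214, 211, 211, 211]
330 [124, 124, 129, 38, 36, 37, 36, 130, 128, 129, 129, 130, 95, 98, 96, 96, 141, 158, 156, 153, 156, 155, 151, 216, 214, 214, 211, 210, 213, 214]
```

The force has dropped to zero and the lever has jumped about 40 px (roughly 15°) ahead of the finger, so it has clicked. I'll back off and rise.

Emit:
{"fn": "arm_command", "kwargs": {
  "increments": [
    {"dr":[0,0,0],"offset":[0,-0.1,0],"hand":-1},
    {"dr":[0,0,0],"offset":[0,-0.1,0],"hand":-1},
    {"dr":[0,0,0],"offset":[0,0,-0.25],"hand":-1},
    {"dr":[0,0,0],"offset":[0,0,-0.35],"hand":-1},
    {"dr":[0,0,0],"offset":[0,0,-0.35],"hand":-1},
    {"dr":[0,0,0],"offset":[0,0,0],"hand":-1}
  ]
}}

```text
time_s: 15.65
eef_pos: [544.8, 166.6, 186.7]
ee_rot: [0.002, 0.845, 0.534, 0.005]
force: [0.3, 0.7, -0.4]
grip_width: -0.002
grip_force: 0.0
```

Emit:
{"fn": "arm_command", "kwargs": {
  "increments": [
    {"dr":[0,0,0],"offset":[0.35,-0.1,0],"hand":-1},
    {"dr":[0,0,0],"offset":[0.35,-0.1,0],"hand":-1},
    {"dr":[0,0,0],"offset":[0,0,0],"hand":-1}
  ]
}}

```text
time_s: 15.95
eef_pos: [556.7, 256.2, 180.0]
ee_rot: [-0.001, 0.844, 0.536, 0.0]
force: [-0.1, -1.1, 0.6]
grip_width: 0.0
grip_force: 0.0
```

```bash
python3 - <<'E'
from h import *
s=ctrl.sense();print(np.round(s["eef_pos"],1),np.round(s["force"],1))
for n in("scene","top"):
    im=ctrl.capture(n)[:,:,::-1];cv2.imwrite(f"pics/{n}11.png",im)
    X=proj(n,(558,88,96)).round().astype(int);print(n,X,"pin",proj(n,(524.5,-26,131)).round(1))
    g0=cv2.cvtColor(cv2.imread(f"pics/{n}0.png"),6);g=cv2.cvtColor(im,6)
    x,y=X;print(g0[y-9:y+8,x-7:x+8]);print(g[y-9:y+8,x-7:x+8])
    # pin head vs start image
    p=proj(n,(524.5,-26,131)).round().astype(int);print(cv2.absdiff(g,g0)[p[1]-6:p[1]+10,p[0]-6:p[0]+7])
    hsv=cv2.cvtColor(im,cv2.COLOR_BGR2HSV)
    for a in range(80,15,-8):
        print(a,[int(g[tuple(proj(n,(558+r*np.cos(np.radians(a)),88+r*np.sin(np.radians(a)),85)).round().astype(int)[::-1])]) for r in(35,50,65,75)],end=" ")
    print()
E
```

```text
[556.7 256.2 180. ] [-0.1 -1.1  0.6]
scene [365 249] pin [322.5 216.6]
[[141 141 141 140 141 141 142 142 142 142 141 141 142 142 142]
 [141 141 141 141 141 141 142 142 142 141 141 141 141 142 142]
 [142 141 141 140 140 141 141 141 141 140 141 141 141 142 142]
 [141 140 139 136 136 135 135 134 134 134 137 139 141 141 142]
 [139 135 129 121 115 114 113 113 113 115 121 129 135 139 142]
 [129 118 105  90  80  76  75  75  74  80  91 106 120 130 141]
 [110  90  70  57  47  45  45  46  46  48  57  72  92 113 135]
 [ 82  57  44  40  44  52  61  63  58  50  44  46  62  88 120]
 [ 54  40  38  48  63  82  97 102  95  79  58  42  42  61  93]
 [ 40  37  45  63  89 114 133 139 132 113  83  56  41  42  63]
 [ 35  39  54  77 106 135 155 160 155 136 104  72  49  40  44]
 [ 33  40  59  83 112 140 159 165 161 144 112  80  56  40  37]
 [ 34  40  58  80 104 129 148 156 152 136 108  79  56  40  34]
 [ 34  37  53  71  90 108 125 133 129 115  93  71  51  37  34]
 [ 32  35  45  59  74  86  97 103 101  92  77  61  45  35  34]
 [ 33  34  38  46  57  68  77  80  78  71  61  50  39  33  34]
 [ 32  33  34  38  42
[... 4570 characters left out ...]
 12  69 160 157 152 147 117   1   3   1   1]
 [  0   3   1  30 123 141 126 116  55   6   2   0   5]
 [  3   1   0   2  42  82  86  49  13  17   2   2   0]
 [  2   5   5   4   3  11  14  19  17  11   2   0   1]
 [  0   2   1   3   6  18  18  11  21  18   9   3   4]
 [  1   2   0   3   2  14  19  21  18  16  12   3   0]
 [  1   1   2   2   6  10  13  19  23  12   1   3   0]
 [  1   3   0   4   1   7   2  11  10   1   1   1   0]
 [  2   2   1   1   2   1   0   2   3   2   1   1   1]]
80 [151, 150, 152, 151] 72 [117, 148, 150, 148] 64 [87, 147, 148, 148] 56 [193, 191, 168, 159] 48 [188, 161, 149, 136] 40 [148, 148, 146, 147] 32 [148, 148, 148, 147] 24 [150, 148, 148, 144] 16 [145, 147, 145, 143]
```

The telltale has risen about 2 px in the scene view, which matches 8 mm. The lever now rests at about 52°, and the pin head is where it should be. Handing in.

```bash
python3 -c "
from rig import ctrl
print(ctrl.finish_job())"
```

```text
the job is handed in; nothing more can be done
None
```

The slim pin is fully home in the terminal, the lever has clicked past its catch with the telltale up, the arm is clear of everything, and the job is handed in; no verdict was returned.

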